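Weigh a bin of drum lugs by lifting it off the tared scale

ROBOT

A 6-joint arm with a two-finger parallel gripper is mounted at the origin on a cart in front of the work surface, level with it; the furniture and walls round the work are solid. World frame = base frame: x ahead of the robot, y to its left, z up, the work surface at z = 0. Lengths are in mm, angles in degrees, forces in N, time in s.
With the tool pointing down it reaches from about 350 to 875 mm from the base axis. Payload 15.5 kg.
Tool frame: the origin (TCP) lies at the very end of the fingers, on their centre line; the grasp point (between the pads) lies 19 mm behind it (env.grip_point_offset is the z of the grasp point in the tool frame, in mm); z points along the fingers, y is the line along which they close (so a half turn about z gives the same grasp; the last joint's range is limited). The gripper opens to 85 mm and grips with 20 to 120 N. Pads are 22 mm wide; open, the fingers measure 114 mm over their backs; the gripper's body (76 mm by 85 mm) begins 54 mm behind the grasp point. The pads swing forward as they close: fully open they stand 13 mm farther back than shut.
Start: joints at [-81.618, 28.281, 77.091, -0, 74.628, -5.472], TCP at [149.658, -606.819, 231.277] pointing down, gripper open.
Joint ranges: [-166.48, 166.48], [-47.26, 123.95], [12.59, 153.08], [-70.14, 250.14], [6.76, 159.57], [-176.63, 176.63]. Speed limits (degrees/s): [108.29, 108.29, 147.25, 172.46, 172.46, 172.46].

INTERFACE

Orientations are given as [roll, pitch, yaw] about the fixed x, y, z axes, in that order (R = Rz(yaw) Ry(pitch) Rx(roll)).
In Python, from station import sense, cams, job, env gives the robot as it stands. The module is installed in compiled form; this text tells all that it offers.
- The arm moves only by the tool apply_moves, never from a script. Its argument "motion" is one flat list of numbers, 7 for each row, row after row: the shift along the tool's x, y, z in units of 40 mm (1.0 is 40 mm), then the turn, a rotation vector about the tool's x, y, z in rad, then the opening, from 0 (shut) to 1 (fully open). A call has 1 to 8 rows; each row shifts and turns the commanded pose from where the row before left it, along the tool's axes as they then stand; what a row does not reach is not made up. A row lasts 1/8 s, in which the tool goes at most 62.5 mm and 10.7 degrees, less where a joint would pass 70% of its speed; a pose out of reach is approached as far as the arm can. A call is refused whole if a number of a shift passes 1 or a number of a turn 0.188, either way. A call with a gripper value outside its range is refused whole. The fingers move at their own pace and stop on an object; "grip_force" is the grip in N (left out, the last holds). Time passes only in rows, so rows that do not move let the fingers close. It gives the time, the measured TCP pose, the force, the opening and the grip force at its end, in the units of the state.
- sense(): the state, without advancing time (a new reading comes with each control period).
- cams.camera(name): name is "scene" or "top" or "wrist"; returns a dict with "img" (384x512x3 uint8, red, green, blue), "range_z" (384x512 float32, mm along the optical axis (not along the pixel's ray), 0 where there is no reading), "fx", "fy", "cx", "cy" (pixels), "rvec" (rotation vector, rad) and "tvec" (3), from world to camera coordinates, as OpenCV has them. Camera axes: x right, y down, z forward; pixel columns grow to the right and rows downward; lengths in mm; the calibration is good to about 2 mm. A picture is of the moment at which its call begins.
- job.job_done(): hands the job in; it is judged then, once.
The state is a dict: "t": time; "joint_positions": joint angles; "joint_vel": joint speeds; "effort": joint torques, N m; "position": TCP position; "tcp_rot": TCP orientation; "ft_force": force on the tool from outside, world axes, zero at the start; "wrist_torque": the same for the moment, N m; "gripper_width": finger opening in mm; "grip_force": force on a finger pad.
Only numpy, scipy, OpenCV 4.12 (cv2) and the standard library are available. Lean on these libraries where they do the work, as an engineer would, in place of code of your own. Each camera call takes 0.05 s, during which the arm holds its last target. There are 200 camera calls.

TASK

Find what the small bin of drum lugs weighs by taking it off the bench scale: while it still stands untouched on the pan, press the keys fully down one at a time - the round on key at the left end of the row, then the square unit key next to it (a later change of unit would clear the tare), last the wide tare key at the right end - without pressing the other square key. Then take hold of the bin, lift it straight up without tipping it and finish still holding it, level and steady over the pan and about 10 cm above it with both lugs inside, so that the scale shows the weight taken off. Leave the round tin and the tension rod beside the scale where they are.

Things in the scene. Friction and masses are not known exactly. Their poses are not given: they have to be found in the camera images.
- scale: grey bench scale, fixed to the bench, 260 mm deep (x), 210 mm wide (y), housing 46 mm high. Origin: centre of its underside on the bench; z up, -x towards its front with the sloping black key panel (front edge 35 mm high, its slope rises 8 degrees to the rear), +y to the left of someone facing it from the front. The weighing pan covers the rear two thirds.
- pan_centre (a point): centre of the upper face of the steel weighing pan, 168 x 190 mm (x, y), flat, with folded-down edges; 45 mm behind the scale's origin; 60 mm above the bench when empty.
- pan (a joint): how far the sprung pan is pressed down (m): 0 empty, stop at 0.005; 900 N/m, so the bin with lugs presses it 0.0016 to 0.0024 down.
- on_key_top (a point): centre of the top face of the on key: round, 22 mm across, left end (+y) of the row of four grey keys on the panel; stands 8 mm proud of the panel. Keys move at right angles to the 8 degree panel, i.e. nearly straight down. Its frame turns with the scale.
- unit_key_top (a point): centre of the top face of the unit key: square, 20 mm, second from the left, 42 mm beside the on key, 8 mm proud.
- print_key_top (a point): centre of the top face of the print key, not to be pressed: square, 20 mm, third from the left, 42 mm beside the unit key, 8 mm proud.
- tare_key_top (a point): centre of the top face of the tare key: 20 x 44 mm, right end (-y) of the row, 52 mm from the print key's centre, 8 mm proud.
- on_key (a joint): travel of the on key (m): 0 up, 0.005 fully down; springs back; 1.2 N starts it, 4 N holds it fully down.
- unit_key (a joint): travel of the unit key (m), as the on key.
- print_key (a joint): travel of the print key (m), as the on key.
- tare_key (a joint): travel of the tare key (m), as the on key.
- lug_bin: small open black bin on the pan (a thin layer of small black rings stuck to its floor), 0.07 to 0.14 kg empty, 97 mm long (x), 80 mm wide (y), 40 mm high; walls 3 mm thick, floor 2 mm. Origin: centre of its underside; z up. The two side walls run along x, with their outer faces at y = -40 and +40 mm. The lugs lie in the +y half; by the -y side wall the floor is free for a finger 30 mm thick.
- lug_a: bright metal drum lug (a turned barrel with a stub on its side), 40 x 19 x 13 mm (x, y, z), 0.06 kg, lying loose in the front half of the bin; origin at the centre of its underside.
- lug_b: second lug of the same kind, in the rear half of the bin.
- round_tin: small round pale tin lying flat to the left of the scale's rear half, 36 mm across, 14 mm high; origin at the centre of its underside. Bystander.
- steel_rod: bright steel drum tension rod (a screw with a square head), 85 mm long (x), 11 mm thick, lying to the left of the scale's front half; origin at the centre of its underside. Bystander.
- pocket_tape: black pocket tape measure, 49 x 54 x 29 mm, to the right of the scale, stuck to the bench; origin at the centre of its underside. Only something to keep clear of.

How it is judged:
By the outcome, as a careful person would: the job done as asked, in the order asked, and still so for the second after the job is handed in, while the arm keeps its last pose, push and grip.
It also fails if it takes over 54 s, if anything falls off the work surface, if the arm or the gripper's body presses on something with over 40 N, if the wrist force passes 120 N, or if a joint passes its speed limit or range.

## Working session

There is one attempt and no reset: what is moved stays moved. The work goes in short steps, Python scripts to look and compute and a tool call to move; the robot and the scene stay as the last step left them, time stands still between calls to the robot, and variables do not carry over. Pictures are saved under pics/ and viewed, at most 10 in all, crops included, and the job is handed in when it is done.

Besides the shell and the picture viewer there is one more tool, called as name(argument=value, ...) on one line, values as JSON. apply_moves: Moves the arm, as the interface text tells. Its arguments: {"type":"object","properties":{"motion":{"type":"array","items":{"type":"number"}},"grip_force":{"type":"number"}},"required":["motion"]}

```bash
mkdir -p pics; cat > h.py <<'E'
import numpy as np, cv2
from station import sense, cams, job, env
def shot(n):
    d=cams.camera(n); R=cv2.Rodrigues(np.array(d["rvec"],float))[0]; t=np.array(d["tvec"],float)
    z=d["range_z"]; v,u=np.mgrid[:384,:512]
    P=np.stack([(u-d["cx"])/d["fx"]*z,(v-d["cy"])/d["fy"]*z,z],-1)
    d["W"]=(P-t.ravel())@R; d["R"]=R; d["C"]=-R.T@t.ravel(); return d
E
python3 - <<'E'
from h import *
s=sense();print(s,env.grip_point_offset)
for n in("top","scene"):
    d=shot(n);cv2.imwrite(f"pics/{n}0.png",cv2.resize(d["img"][:,:,::-1],(768,576)));np.savez(f"{n}0.npz",W=d["W"],img=d["img"]);print(n,d["C"])
E
```

```text
{'t': 0.0, 'joint_positions': array([-8.16178628e+01,  2.83155773e+01,  7.71278494e+01, -2.91941014e-04,
        7.46278746e+01, -5.47031352e+00]), 'joint_vel': array([ 0.0150904 ,  0.00091363, -0.01938155,  0.01417961,  0.01406335,
        0.01351256]), 'effort': array([-1.18853433e-03, -8.82151508e+01, -3.83872104e+01, -1.62842234e-04,
        1.02405186e-02,  2.22183786e-05]), 'position': array([ 149.60246786, -606.45705842,  230.68848279]), 'tcp_rot': array([-1.79928997e+02, -6.51703506e-03,  1.38525243e+01]), 'ft_force': array([ 0.30835055,  0.10175932, -0.67723414]), 'wrist_torque': array([ 0.03291847, -0.01191916, -0.01093751]), 'grip_force': 0.0, 'gripper_width': 85.17001031519743} -18.700000000000003
top [503.7035171   31.8883652  935.10301738]
scene [256.67052907 707.85366883 495.4055162 ]
```

View pics/top0.png

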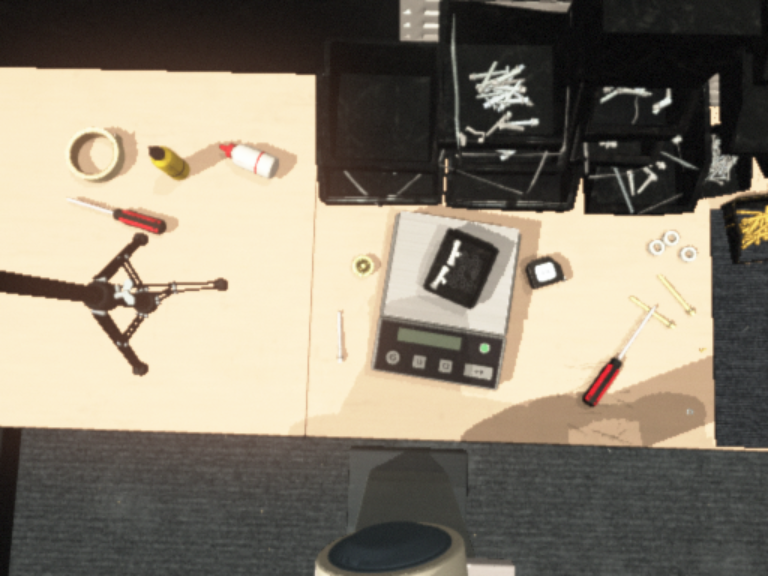

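View pics/scene0.png

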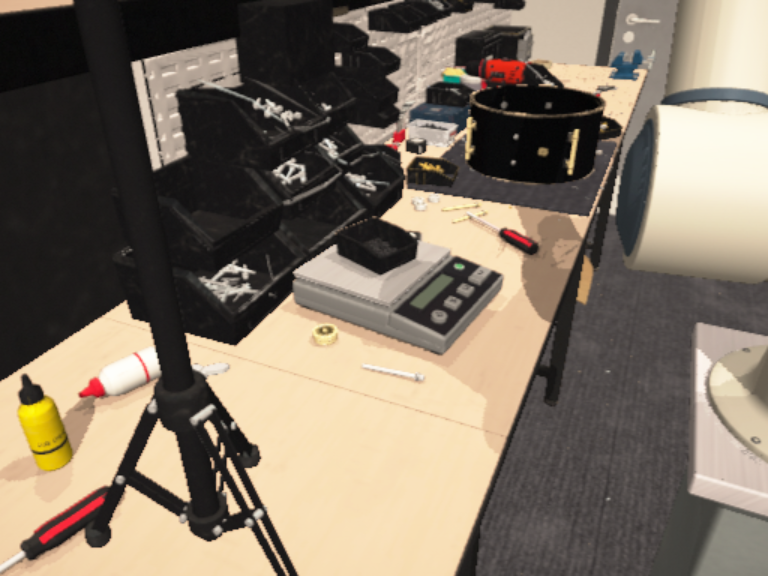

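Top view (768×576 view): keys on (392,357), unit (419,361), print (446,366), tare (479,371). Bin is at about (460,268), with the lugs on its left, and the pan corners are near (400,212) and (521,228). Measuring from the depth data.

```bash
python3 - <<'E'
from h import *
f=np.load("top0.npz");W=f["W"];
for n,(u,v) in dict(on=(392,357),unit=(419,361),pr=(446,366),tare=(479,371),pan=(415,300),bench=(350,240)).items():
    print(n,W[round(v/1.5),round(u/1.5)].round(1))
s=slice(135,240),slice(240,355)
Z=W[...,2]; roi=np.zeros(Z.shape,bool); roi[s]=1
def rect(m,n):
    p=W[m][:,:2].astype(np.float32); print(n,len(p),cv2.minAreaRect(p),np.median(Z[m]))
rect(roi&(Z>54)&(Z<66),"pan")
rect(roi&(Z>85)&(Z<110),"binrim")
roi[:]=0; roi[130:270,240:355]=1
rect(roi&(Z>25)&(Z<66),"scale")
E
```

```text
on [474.8  45.5  45.6]
unit [469.1   3.   48.2]
pr [463.3 -39.5  47.4]
tare [457.9 -91.2  47.1]
pan [564.8  10.3  59. ]
bench [667.1 122.7   1.8]
pan 4725 ((633.3553466796875, -48.743011474609375), (193.0684814453125, 210.44549560546875), 82.2264404296875) 59.137514798916456
binrim 372 ((614.140869140625, -55.05713653564453), (84.56769561767578, 103.8373031616211), 67.76416778564453) 95.7584436628693
scale 9044 ((582.34765625, -36.68318176269531), (307.8902893066406, 281.4154357910156), 0.40981003642082214) 56.31699451753208
```

```bash
cat >> h.py <<'E'
from scipy.spatial.transform import Rotation as Ro
def plan(pos,rpy,n,op,start=None):
    "rows from the measured pose (or start) to pos/rpy in n rows, in the move units"
    s=sense(); p,r=start or (s["position"],s["tcp_rot"])
    A=Ro.from_euler("xyz",r,degrees=True);B=Ro.from_euler("xyz",rpy,degrees=True)
    d=(A.inv()*B).as_rotvec()/n; st=(np.array(pos)-p)/n/40; out=[]
    for i in range(n):
        out.append(list(np.round((A*Ro.from_rotvec(d*i)).inv().apply(st),3))+list(np.round(d,4))+[op])
    for r in out: print(",".join(f"{x:g}" for x in r)+",")
    return out
E
python3 - <<'E'
from h import *
plan([480,-40,300],[180,0,83],16,1,([149.66,-606.82,231.28],[180,0,13.85]))
E
```

```text
0.713,-0.736,-0.107,-0,0,-0.0754,1,
0.767,-0.681,-0.107,-0,0,-0.0754,1,
0.816,-0.621,-0.107,-0,0,-0.0754,1,
0.86,-0.558,-0.107,-0,0,-0.0754,1,
0.9,-0.491,-0.107,-0,0,-0.0754,1,
0.934,-0.422,-0.107,-0,0,-0.0754,1,
0.963,-0.35,-0.107,-0,0,-0.0754,1,
0.987,-0.277,-0.107,-0,0,-0.0754,1,
1.005,-0.202,-0.107,-0,0,-0.0754,1,
1.017,-0.125,-0.107,-0,0,-0.0754,1,
1.024,-0.048,-0.107,-0,0,-0.0754,1,
1.025,0.029,-0.107,-0,0,-0.0754,1,
1.02,0.106,-0.107,-0,0,-0.0754,1,
1.009,0.183,-0.107,-0,0,-0.0754,1,
0.992,0.258,-0.107,-0,0,-0.0754,1,
0.97,0.332,-0.107,-0,0,-0.0754,1,
```

apply_moves(motion=[0.71,-0.74,-0.11,0,0,-0.075,0.6,0.77,-0.68,-0.11,0,0,-0.075,0.3,0.82,-0.62,-0.11,0,0,-0.075,0,0.86,-0.56,-0.11,0,0,-0.075,0,0.9,-0.49,-0.11,0,0,-0.075,0,0.93,-0.42,-0.11,0,0,-0.075,0,0.96,-0.35,-0.11,0,0,-0.075,0,0.99,-0.28,-0.11,0,0,-0.075,0])

```text
t: 1.1
position: [315.6, -322.2, 266.5]
tcp_rot: [-180.0, -0.0, 48.4]
ft_force: [0.4, -0.3, -1.0]
gripper_width: 0.2
grip_force: 0.0
```

apply_moves(motion=[1,-0.2,-0.11,0,0,-0.075,0,1,-0.13,-0.11,0,0,-0.075,0,1,-0.05,-0.11,0,0,-0.075,0,1,0.03,-0.11,0,0,-0.075,0,1,0.11,-0.11,0,0,-0.075,0,1,0.18,-0.11,0,0,-0.075,0,1,0.26,-0.11,0,0,-0.075,0,0.97,0.33,-0.11,0,0,-0.075,0])

```text
t: 2.1
position: [480.1, -42.6, 301.7]
tcp_rot: [-180.0, -0.0, 82.8]
ft_force: [1.0, -0.5, 0.3]
gripper_width: -0.1
grip_force: 0.0
```

```bash
python3 - <<'E'
from h import *
d=shot("wrist");s=sense();print(s["position"],s["tcp_rot"],s["gripper_width"],s["t"],d["C"],s["joint_vel"].round(1),s["ft_force"])
np.savez("w1.npz",W=d["W"],img=d["img"]);cv2.imwrite("pics/w1.png",cv2.resize(d["img"][:,:,::-1],(768,576)))
E
```

```text
[482.13252522 -39.50626546 302.1720705 ] [ 1.79933220e+02 -9.61731441e-02  8.30466062e+01] -0.12632110039293248 2.15 [490.01053133  39.15085226 443.67027811] [-4.1 -1.   2.3 -0.5 -1.4 -0.8] [-0.8067241   2.2860802   0.41700483]
```

View pics/w1.png

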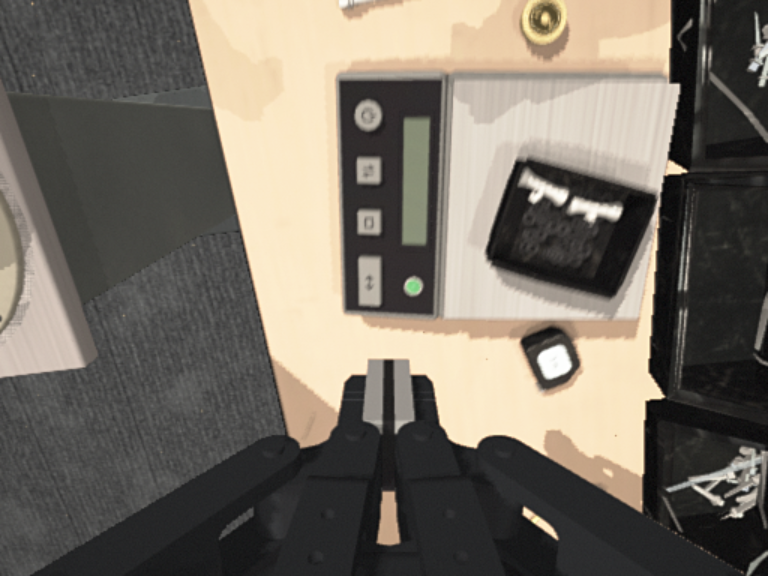

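Wrist view: keys at (368,115), (368,170), (368,222), (370,281) in the scaled picture. Bin rim corners are about (525,160), (655,200), (612,297), (490,255). Refining these.

```bash
python3 - <<'E'
from h import *
f=np.load("w1.npz");W=f["W"];g=cv2.cvtColor(f["img"],cv2.COLOR_RGB2GRAY);Z=W[...,2]
K=[]
for n,(u,v) in dict(on=(368,115),unit=(368,170),pr=(368,222),tare=(370,281)).items():
    u0,v0=int(u/1.5),int(v/1.5);hh=20 if n=="tare" else 14
    m=np.zeros(g.shape,np.uint8);m[v0-hh:v0+hh,u0-13:u0+13]=1
    m&=(g>90).astype(np.uint8)
    c,l,st,_=cv2.connectedComponentsWithStats(m);k=1+np.argmax(st[1:,4]);q=W[l==k];q=q[(q[:,2]>30)&(q[:,2]<65)]
    r=cv2.minAreaRect(q[:,:2].astype(np.float32));print(n,q.mean(0).round(1),np.median(q,0).round(1),np.round(r[0],1),np.round(r[1],1),round(r[2],1));K.append(q.mean(0))
K=np.array(K);d=K[0]-K[3];print("yaw",np.degrees(np.arctan2(-d[0],d[1])),np.linalg.norm(np.diff(K,axis=0),axis=1))
m=np.zeros(Z.shape,bool);m[60:225,300:450]=1
pm=m&(Z>85)&(Z<110);p=W[pm];print("rim z",np.percentile(Z[pm],[5,50,95]),cv2.minAreaRect(p[:,:2].astype(np.float32)),len(p))
m2=np.zeros(Z.shape,bool);m2[45:215,295:450]=1;pp=m2&(Z>55)&(Z<65)
print("pan z",np.median(Z[pp]),cv2.minAreaRect(W[pp][:,:2].astype(np.float32)))
c,b=np.array([614,-55]),Ro.from_euler("z",-22,degrees=True).as_matrix()[:2,:2]
L=(W[...,:2]-c)@b
for y in(-34,-25,-15,-5,8,20):
    for x0 in (-20,20):
        q=m&(abs(L[...,1]-y)<3)&(abs(L[...,0]-x0)<10);print(y,x0,Z[q].mean().round(1) if q.any() else None,end=" | ")
t=np.load("top0.npz")["W"];
for x in(650,680,700,720,740,760,800):
    q=(abs(t[...,0]-x)<8)&(abs(t[...,1]+60)<100);print(x,t[q][:,2].max().round() if q.any() else None)
E
```

```text
on [474.6  46.7  45.2] [474.6  46.6  46. ] [474.4  46.8] [21.8 22. ] 39.0
unit [469.3   5.1  45.2] [469.2   5.2  45.9] [469.3   5.2] [20.8 18.4] 82.8
pr [463.6 -36.3  45.3] [463.5 -36.   45.9] [463.4 -36.8] [21. 19.] 82.9
tare [457.1 -87.4  45.8] [457.1 -86.9  46.1] [456.8 -88.6] [44.4 18.5] 82.2
yaw -7.429817774218647 [41.90615376 41.83770967 51.43841102]
rim z [85.9462023  93.84732958 98.47320877] ((612.9212036132812, -54.806312561035156), (84.87420654296875, 104.54500579833984), 67.87691497802734) 1804
pan z 57.87035644002398 ((611.137451171875, -43.61565399169922), (189.5093231201172, 168.66769409179688), 82.53952026367188)
-34 -20 64.0 | -34 20 64.2 | -25 -20 62.7 | -25 20 67.5 | -15 -20 66.0 | -15 20 65.3 | -5 -20 64.8 | -5 20 66.4 | 8 -20 64.9 | 8 20 68.0 | 20 -20 69.3 | 20 20 69.4 | 650 102.0
680 100.0
700 62.0
720 162.0
740 259.0
760 271.0
800 293.0
```

```bash
python3 - <<'E'
from h import *
R=Ro.from_euler("xyz",[172,0,82.55],degrees=True);n=-R.apply([0,0,1]);print(n)
plan(np.array([474.6,46.5,46])+14*n,[172,0,82.55],7,0)
E
```

```text
[-0.13799826  0.01804532  0.99026807]
0.3,-0.072,0.866,-0.0198,-0.0003,0.0012,0,
0.3,-0.089,0.864,-0.0198,-0.0003,0.0012,0,
0.301,-0.107,0.862,-0.0198,-0.0003,0.0012,0,
0.301,-0.124,0.86,-0.0198,-0.0003,0.0012,0,
0.301,-0.142,0.857,-0.0198,-0.0003,0.0012,0,
0.301,-0.159,0.854,-0.0198,-0.0003,0.0012,0,
0.301,-0.176,0.85,-0.0198,-0.0003,0.0012,0,
```

apply_moves(motion=[0.3,-0.07,0.866,-0.02,0,0.001,0,0.3,-0.09,0.864,-0.02,0,0.001,0,0.3,-0.107,0.862,-0.02,0,0.001,0,0.3,-0.124,0.86,-0.02,0,0.001,0,0.3,-0.142,0.857,-0.02,0,0.001,0,0.3,-0.159,0.854,-0.02,0,0.001,0,0.3,-0.176,0.85,-0.02,0,0.001,0,0,0,0,0,0,0,0])

```text
t: 3.15
position: [468.8, 42.5, 57.6]
tcp_rot: [172.3, 0.0, 82.3]
ft_force: [0.5, -0.8, 0.6]
gripper_width: -0.2
grip_force: 0.0
```

```bash
python3 - <<'E'
from h import *
d=shot("wrist");s=sense();print(s["position"],s["tcp_rot"],s["t"],s["ft_force"])
R=Ro.from_euler("xyz",s["tcp_rot"],degrees=True)
for n,k in dict(on=[474.6,46.5,46],unit=[469.2,4.7,46],tare=[457.3,-89,46]).items(): print(n,R.inv().apply(np.array(k)-s["position"]).round(1))
cv2.imwrite("pics/w2.png",d["img"][:,:,::-1])
E
```

```text
[469.96819526  42.12346457  59.00636655] [ 1.72140134e+02 -7.09911149e-03  8.22597810e+01] 3.2 [-0.50464073  0.56615292 -0.08115926]
on [ 5.   2.2 13.4]
unit [-37.2   2.5  13.5]
tare [-131.6    3.3   13.6]
```

View pics/w2.png

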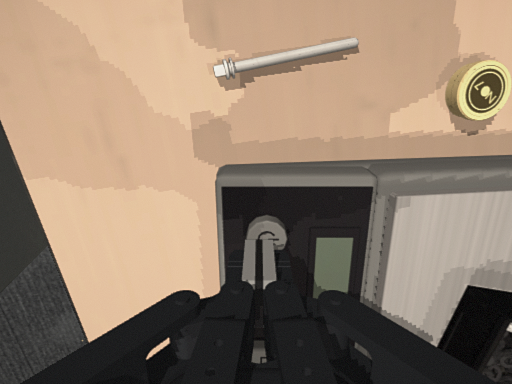

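Shut fingertips are at (258,245) and the on key at (266,232): about 5 mm short in tool x and 2 mm in y. Correcting that, then pressing.

apply_moves(motion=[0.11,0.055,0,0,0,0,0,0,0,0.15,0,0,0,0,0,0,0.15,0,0,0,0,0,0,0.08,0,0,0,0,0,0,0.08,0,0,0,0,0,0,0,0,0,0,0])

```text
t: 3.95
position: [476.2, 45.6, 41.7]
tcp_rot: [171.9, -0.0, 82.2]
ft_force: [-2.3, -1.9, 14.3]
gripper_width: 0.2
grip_force: 7.1
```

```bash
python3 - <<'E'
from h import *
s=sense();print(s["position"],s["t"],s["ft_force"])
R=Ro.from_euler("xyz",[172,0,82.55],degrees=True);print(R.inv().apply(np.array([474.6,46.5,46])-s["position"]).round(1),R.inv().apply(s["ft_force"]))
E
```

```text
[476.22647887  45.61123477  41.66783838] 3.95 [-2.34761857 -1.89544543 14.25702442]
[ 0.7 -1.1 -4.5] [ -2.18383926  -0.07757912 -14.4080394 ]
```

apply_moves(motion=[0,0,-0.23,0,0,0,0,0,0,-0.23,0,0,0,0,-0.52,0,0,0,0,0,0,-0.52,0,0,0,0,0,0,0,0,0,0,0,0,0,0,0,0,0,0,0,0])

```text
t: 4.7
position: [467.8, 5.2, 59.8]
tcp_rot: [172.0, -0.0, 82.2]
ft_force: [-0.4, -0.0, -0.7]
gripper_width: 0.2
grip_force: 0.0
```

```bash
python3 - <<'E'
from h import *
s=sense();print(s["position"],s["t"],s["ft_force"])
R=Ro.from_euler("xyz",[172,0,82.55],degrees=True);print(R.inv().apply(np.array([469.2,4.7,46])-s["position"]).round(1))
E
```

```text
[467.79419844   5.18989351  59.76942122] 4.7 [-0.38996704 -0.03059777 -0.67389013]
[-0.3 -0.5 13.8]
```

apply_moves(motion=[0,0,0.15,0,0,0,0,0,0,0.15,0,0,0,0,0,0,0.08,0,0,0,0,0,0,0.08,0,0,0,0,0,0,0,0,0,0,0])

```text
t: 5.32
position: [470.3, 4.7, 41.6]
tcp_rot: [172.0, -0.0, 82.2]
ft_force: [-3.5, 3.7, 16.0]
gripper_width: 0.1
grip_force: 7.9
```

apply_moves(motion=[0,0,-0.23,0,0,0,0,0,0,-0.3,0,0,0,0,-0.8,0,0,0,0,0,0,-0.8,0,0,0,0,0,0,-0.75,0.01,0,0,0,0,0,0,0,0,0,0,0,0,0,0,0,0,0,0,0])

```text
t: 6.2
position: [455.0, -88.1, 62.7]
tcp_rot: [172.0, -0.0, 82.2]
ft_force: [-0.5, -0.1, -0.8]
gripper_width: -0.2
grip_force: 0.0
```

```bash
python3 - <<'E'
from h import *
s=sense();print(s["position"],s["t"],s["ft_force"])
R=Ro.from_euler("xyz",[172,0,82.55],degrees=True);print(R.inv().apply(np.array([457.2,-88.5,46])-s["position"]).round(1))
E
```

```text
[454.98065595 -88.07106097  62.68746988] 6.2 [-0.47018355 -0.08249657 -0.83175696]
[-0.1 -0.1 16.8]
```

apply_moves(motion=[0,0,0.2,0,0,0,0,0,0,0.17,0,0,0,0,0,0,0.08,0,0,0,0,0,0,0.08,0,0,0,0,0,0,0,0,0,0,0])

```text
t: 6.82
position: [457.8, -88.3, 41.6]
tcp_rot: [172.0, -0.0, 82.2]
ft_force: [-2.2, 4.4, 16.1]
gripper_width: -0.0
grip_force: 8.0
```

apply_moves(motion=[0,0,-0.25,0,0,0,0,0,0,-0.5,0,0,0,0,0,0,-1,0,0,0,0,0,0,-1,0,0,0,0,0,0,-1,0,0,0,0,0,0,0,0,0,0,0])

```text
t: 7.58
position: [438.2, -86.3, 192.5]
tcp_rot: [171.7, 0.0, 82.2]
ft_force: [-0.2, 0.2, -0.7]
gripper_width: -0.2
grip_force: 0.0
```

```bash
python3 - <<'E'
from h import *
d=shot("wrist");s=sense();print(s["position"],s["tcp_rot"],s["t"],s["ft_force"])
np.savez("w3.npz",W=d["W"],img=d["img"])
cv2.imwrite("pics/w3.png",cv2.resize(d["img"][:,:,::-1],(768,576)))
E
```

```text
[437.65554129 -86.06637432 191.04416062] [1.71823320e+02 9.85269722e-03 8.22079972e+01] 7.625 [-0.09652351  0.01356099 -0.81705436]
```

View pics/w3.png

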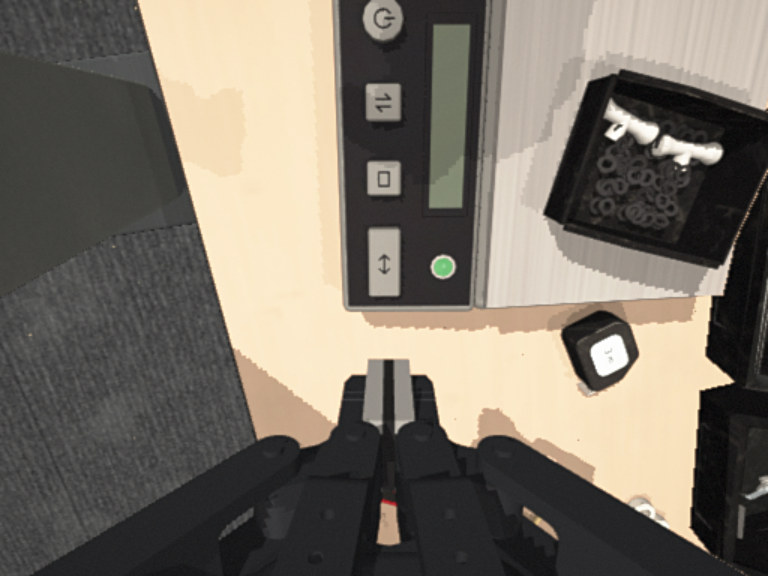

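Display shows no digits, and all four keys are up again: (382,20), (383,102), (383,178), (384,262). The bin's free half is to the right of the lugs, on the -y side. Next is the -y wall.

```bash
python3 - <<'E'
from h import *
for n in("top0","w1","w3"):
    W=np.load(n+".npz")["W"];P=W[(abs(W[...,0]-614)<75)&(abs(W[...,1]+55)<75)&(W[...,2]>88)&(W[...,2]<104)]
    # edge fit: iterate yaw, narrowest ridge
    best=None
    for yaw in np.arange(-28,-16,.5):
        b=Ro.from_euler("z",yaw,degrees=True).as_matrix()[:2,:2];L=(P[:,:2]-[614,-55])@b
        h=sum((np.histogram(L[abs(L[:,1-k])<32,k],np.arange(-60,60,2))[0]**2).sum() for k in(0,1))
        if best is None or h>best[0]: best=(h,yaw,L)
    h,yaw,L=best;print(n,yaw,len(P),P[:,2].max())
    for k,lim in((1,35),(0,28)):
        q=L[abs(L[:,1-k])<lim]; 
        for sg in(-1,1):
            r=q[q[:,k]*sg>25]; print("xy"[k],sg,np.percentile(r[:,k],[5,25,50,75,95]).round(1),len(r),end=" ; ")
    print()
E
```

```text
top0 -22.0 334 102.01021113437422
y -1 [-42.1 -40.8 -39.3 -37.8 -37.3] 84 ; y 1 [38.1 39.  40.  41.2 42. ] 62 ; x -1 [-51.6 -50.7 -49.9 -48.8 -48.1] 33 ; x 1 [46.7 47.2 48.1 50.6 51.9] 74 ; 
w1 -21.5 1432 99.88559497479487
y -1 [-41.8 -40.5 -38.9 -37.8 -37.4] 350 ; y 1 [38.  38.9 40.  41.1 42. ] 290 ; x -1 [-52.7 -52.  -51.1 -50.5 -49.7] 45 ; x 1 [45.  45.5 46.  46.8 50.4] 381 ; 
w3 -22.0 2672 99.77668991484123
y -1 [-42.1 -40.9 -39.6 -38.2 -37.5] 523 ; y 1 [37.7 38.1 39.  40.5 41.9] 781 ; x -1 [-52.8 -52.1 -51.5 -50.8 -50.2] 74 ; x 1 [44.7 45.4 45.8 46.3 47.2] 764 ;
```

```bash
python3 - <<'E'
from h import *
plan([597.8,-89.9,150],[180,0,158],8,0.35)
E
```

```text
0.056,0.474,0.198,0.0151,0.0118,-0.1651,0.35,
-0.025,0.48,0.191,0.0151,0.0118,-0.1651,0.35,
-0.106,0.472,0.183,0.0151,0.0118,-0.1651,0.35,
-0.184,0.45,0.174,0.0151,0.0118,-0.1651,0.35,
-0.258,0.416,0.165,0.0151,0.0118,-0.1651,0.35,
-0.325,0.37,0.155,0.0151,0.0118,-0.1651,0.35,
-0.384,0.314,0.146,0.0151,0.0118,-0.1651,0.35,
-0.432,0.249,0.137,0.0151,0.0118,-0.1651,0.35,
```

apply_moves(motion=[0.056,0.474,0.198,0.015,0.012,-0.165,0.35,-0.025,0.48,0.19,0.015,0.012,-0.165,0.35,-0.106,0.472,0.183,0.015,0.012,-0.165,0.35,-0.184,0.45,0.174,0.015,0.012,-0.165,0.35,-0.258,0.416,0.165,0.015,0.012,-0.165,0.35,-0.325,0.37,0.155,0.015,0.012,-0.165,0.35,-0.384,0.314,0.146,0.015,0.012,-0.165,0.35,-0.432,0.249,0.137,0.015,0.012,-0.165,0.35])

```text
t: 8.62
position: [597.3, -89.6, 146.5]
tcp_rot: [180.0, -0.4, 158.3]
ft_force: [-0.4, 0.1, 0.8]
gripper_width: 29.7
grip_force: 0.0
```

apply_moves(motion=[0,0,0,0,0,0,0.35,0,0,0,0,0,0,0.35])

```text
t: 8.88
position: [596.3, -89.4, 147.5]
tcp_rot: [179.9, -0.3, 157.8]
ft_force: [-0.3, 0.9, 0.2]
gripper_width: 30.0
grip_force: 0.0
```

```bash
python3 - <<'E'
from h import *
d=shot("wrist");s=sense();print(s["position"],s["tcp_rot"],s["t"],s["ft_force"],s["gripper_width"])
cv2.imwrite("pics/w4.png",cv2.resize(d["img"][:,:,::-1],(768,576)))
R=Ro.from_euler("xyz",s["tcp_rot"],degrees=True);T=Ro.from_euler("xyz",[180,0,158],degrees=True)
print(R.inv().apply(np.array([597.8,-89.9,71])-s["position"])/40,(R.inv()*T).as_rotvec())
E
```

```text
[596.25780403 -89.50933966 147.89173292] [179.90747851  -0.26660458 157.84352502] 8.925 [-0.11254644 -0.01674512 -0.49850336] 30.084588018195543
[-0.04833544  0.00239136  1.92209559] [ 0.00162115 -0.00465092 -0.00273476]
```

View pics/w4.png

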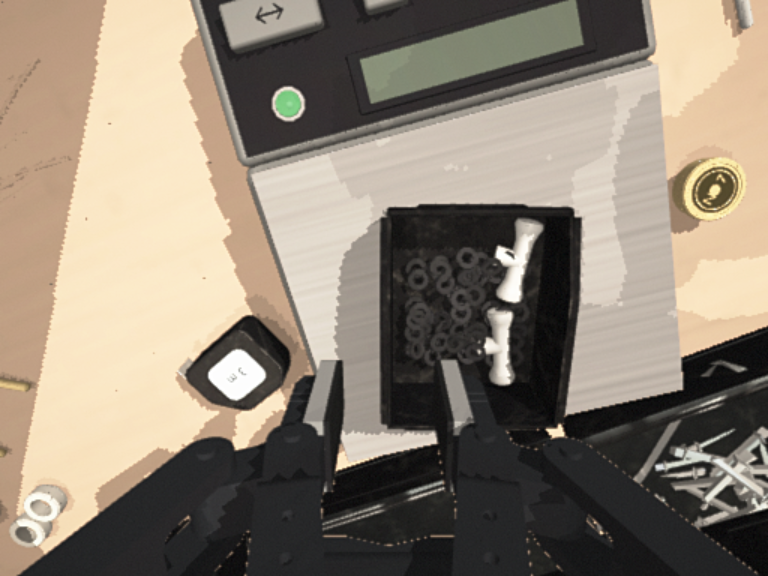

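Fingers at (330,400) and (450,400) straddle the -y wall at x≈387 squarely, and the lugs at (495–540,220–385) stay clear. Descending.

apply_moves(motion=[-0.05,0,0.4,0,-0.004,-0.002,0.28,0,0,0.4,0,0,0,0.28,0,0,0.4,0,0,0,0.28,0,0,0.3,0,0,0,0.28,0,0,0.25,0,0,0,0.28,0,0,0.15,0,0,0,0.28,0,0,0,0,0,0,0.28,0,0,0,0,0,0,0.28])

```text
t: 9.93
position: [599.5, -90.4, 72.8]
tcp_rot: [179.9, 0.1, 158.1]
ft_force: [-0.1, 0.1, 1.2]
gripper_width: 24.1
grip_force: 0.0
```

apply_moves(motion=[0,0,0,0,0,0,0.15,0,0,0,0,0,0,0.08,0,0,0,0,0,0,0.04,0,0,0,0,0,0,0,0,0,0,0,0,0,0,0,0,0,0,0,0,0,0,0,0,0,0,0,0], grip_force=60)

```text
t: 10.8
position: [599.2, -90.3, 72.5]
tcp_rot: [179.9, 0.0, 158.1]
ft_force: [0.7, -0.6, -0.1]
gripper_width: 1.6
grip_force: 58.6
```

apply_moves(motion=[0,0,-0.04,0,0,0,0,0,0,-0.08,0,0,0,0,0,0,-0.12,0,0,0,0,0,0,-0.12,0,0,0,0,0,0,-0.08,0,0,0,0,0,0,0,0,0,0,0,0,0,0,0,0,0,0])

```text
t: 11.68
position: [599.1, -90.3, 90.0]
tcp_rot: [179.9, 0.0, 158.1]
ft_force: [0.1, 0.5, -2.6]
gripper_width: 1.3
grip_force: 58.6
```

```bash
python3 - <<'E'
from h import *
d=shot("scene");s=sense();print(s["position"],s["tcp_rot"],s["t"],s["ft_force"],s["wrist_torque"],s["gripper_width"],s["grip_force"])
cv2.imwrite("pics/s5.png",cv2.resize(d["img"][110:230,170:330,::-1],(800,600)))
E
```

```text
[599.05295359 -90.28335804  89.94085405] [1.79906052e+02 2.74623869e-02 1.58097714e+02] 11.725 [ 0.39098317  0.02013859 -1.48952391] [-0.02491384  0.04105675  0.0223435 ] 1.1929949627106435 58.588982820510864
```

View pics/s5.png

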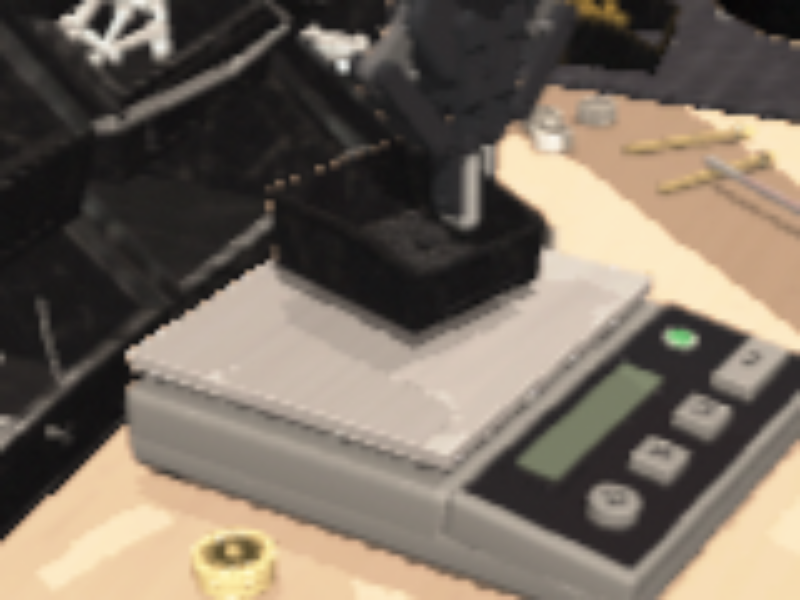

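Bin has come off the pan at (410,330) in the crop and looks level in the grip. Lifting the rest of the way.

apply_moves(motion=[0,0,-0.15,0,0,0,0,0,0,-0.35,0,0,0,0,0,0,-0.4,0,0,0,0,0,0,-0.4,0,0,0,0,0,0,-0.4,0,0,0,0,0,0,-0.25,0,0,0,0,0,0,-0.12,0,0,0,0,0,0,-0.04,0,0,0,0])

```text
t: 12.72
position: [599.0, -90.4, 174.5]
tcp_rot: [179.9, 0.0, 158.1]
ft_force: [0.9, 1.0, -2.0]
gripper_width: 1.8
grip_force: 58.7
```

apply_moves(motion=[0,0,0,0,0,0,0,0,0,0,0,0,0,0,0,0,0,0,0,0,0,0,0,0,0,0,0,0])

```text
t: 13.22
position: [599.0, -90.4, 174.3]
tcp_rot: [179.9, 0.0, 158.1]
ft_force: [-0.5, 0.3, -2.3]
gripper_width: 1.7
grip_force: 58.7
```

```bash
python3 - <<'E'
from h import *
s=sense();print(s["position"],s["tcp_rot"],s["t"],s["ft_force"],s["gripper_width"],s["grip_force"],s["joint_vel"].round(2))
for n in("wrist","top","scene"):
    d=shot(n);W=d["W"];b=Ro.from_euler("z",-22,degrees=True).as_matrix()[:2,:2];L=(W[...,:2]-[612.2,-54.2])@b
    if n=="wrist": wi=d["img"]
    if n=="scene": si=d["img"]
    for nm,m in dict(left=(abs(L[...,1]-38.5)<5)&(abs(L[...,0])<42),front=(abs(L[...,0]+47)<5)&(abs(L[...,1])<35),rear=(abs(L[...,0]-47)<5)&(abs(L[...,1])<35)).items():
        m=m&(W[...,2]>190)&(W[...,2]<212)
        if m.sum()<8: print(n,nm,m.sum());continue
        k=0 if nm=="left" else 1
        q=W[m][:,2];l=L[m][:,k];h=np.percentile(q,60);sel=q>h-3
        print(n,nm,m.sum(),np.percentile(q,[50,90]).round(1),"slope deg",np.degrees(np.polyfit(l[sel],q[sel],1)[0]).round(2))
cv2.imwrite("pics/f.png",np.vstack([wi,si[40:240]])[:,:,::-1])
E
```

```text
[598.99596201 -90.39091395 174.32882649] [1.79905090e+02 2.87037117e-02 1.58096330e+02] 13.225 [-0.4653098   0.30239461 -2.25845603] 1.6958481193189427 58.656331300735474 [ 0.01 -0.09 -0.01  0.01 -0.02 -0.05]
wrist left 3238 [196.  199.5] slope deg 2.08
wrist front 156 [190.2 190.6] slope deg -0.12
wrist rear 26 [191.3 192.8] slope deg -0.71
top left 93 [199.5 202. ] slope deg 1.86
top front 17 [190.9 192.1] slope deg -0.56
top rear 0
scene left 125 [196.3 201.1] slope deg 1.86
scene front 24 [191.  191.7] slope deg 0.04
scene rear 110 [196.2 200.9] slope deg 0.56
```

View pics/f.png

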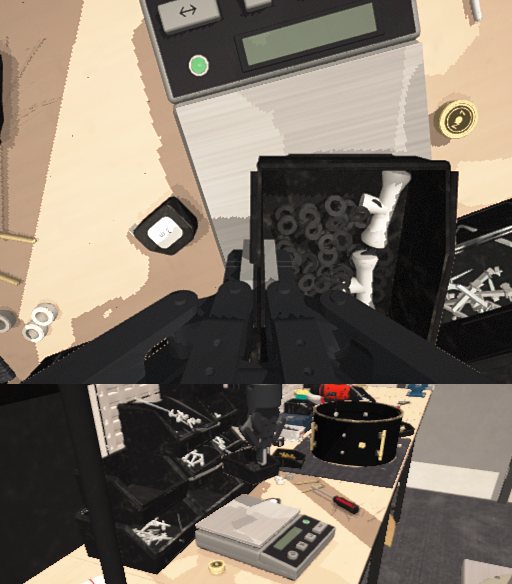

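Both lugs lie in the bin at (385,210) and (365,280), and the bin is over the pan. The rim slope along x needs comparing with the bin at rest, since its front wall looks lower.

```bash
python3 - <<'E'
from h import *
b=Ro.from_euler("z",-22,degrees=True).as_matrix()[:2,:2]
def an(W,n,z0):
    L=(W[...,:2]-[612.2,-54.2])@b
    for x in range(-40,41,16):
        m=(abs(L[...,1]-39)<6)&(abs(L[...,0]-x)<8)&(abs(W[...,2]-z0)<20);q=W[m][:,2];print(x,np.percentile(q,95).round(1) if len(q)>3 else None,end=" ")
    print(n)
    for y in range(-32,33,16):
        m=(abs(L[...,0]+49)<5)&(abs(L[...,1]-y)<8)&(abs(W[...,2]-z0)<20);q=W[m][:,2];print(y,np.percentile(q,95).round(1) if len(q)>3 else None,end=" ")
    for y in range(-32,33,16):
        m=(abs(L[...,0]-47)<5)&(abs(L[...,1]-y)<8)&(abs(W[...,2]-z0)<20);q=W[m][:,2];print(y,np.percentile(q,95).round(1) if len(q)>3 else None,end=" ")
    print("front/rear")
for n in("top0","scene0","w1","w3"): an(np.load(n+".npz")["W"],n,95)
for n in("wrist","top","scene"): an(shot(n)["W"],n,198)
s=sense();print(s["t"],s["position"])
E
```

```text
-40 93.4 -24 97.6 -8 100.3 8 99.5 24 101.3 40 101.8 top0
-32 89.5 -16 90.3 0 88.8 16 89.8 32 91.3 -32 100.4 -16 100.1 0 100.6 16 99.5 32 100.1 front/rear
-40 94.4 -24 98.4 -8 100.0 8 100.2 24 99.7 40 99.4 scene0
-32 90.8 -16 89.8 0 89.5 16 89.4 32 90.1 -32 99.3 -16 99.4 0 98.9 16 99.6 32 99.7 front/rear
-40 92.8 -24 97.2 -8 99.0 8 99.2 24 98.7 40 98.8 w1
-32 89.6 -16 88.6 0 88.8 16 88.6 32 89.0 -32 97.8 -16 97.8 0 97.7 16 97.7 32 98.0 front/rear
-40 92.9 -24 96.6 -8 98.7 8 98.5 24 98.5 40 97.7 w3
-32 88.9 -16 88.2 0 88.3 16 88.3 32 88.6 -32 97.8 -16 97.6 0 97.5 16 97.0 32 91.3 front/rear
-40 194.1 -24 198.1 -8 199.8 8 199.8 24 199.8 40 192.2 wrist
-32 190.9 -16 190.4 0 190.2 16 190.2 32 191.0 -32 194.5 -16 None 0 None 16 190.8 32 None front/rear
-40 194.8 -24 199.2 -8 201.6 8 202.1 24 202.6 40 202.2 top
-32 None -16 None 0 None 16 192.7 32 192.7 -32 None -16 None 0 None 16 None 32 None front/rear
-40 194.8 -24 199.5 -8 201.0 8 201.4 24 201.1 40 200.7 scene
-32 191.6 -16 191.2 0 191.6 16 190.8 32 191.5 -32 200.6 -16 200.7 0 200.9 16 201.7 32 201.3 front/rear
13.525 [599.05185888 -90.40790645 174.49739834]
```

Rim profile is the same as at rest, shifted up by about 101.5 mm, so the bin is level with its underside about 10 cm above the pan.

```bash
python3 -c "
from h import *
print(job.job_done())"
```

```text
the job is handed in; nothing more can be done
None
```

The on, unit and tare keys were each pressed fully down in that order (14–16 N), and the arm now holds the bin level and steady about 10 cm above the pan with both lugs inside; I handed the job in at about 13.5 s, but the camera images show no digits on the scale's display, so I could not read the weight (the wrist force suggests about 0.2 kg).

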